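# Clear the microtome bench: every tool and block to its holder

## Robot

A 7-joint arm with a two-finger parallel gripper is mounted at the origin on a cart in front of the work surface, level with it; the furniture and walls round the work are solid. World frame = base frame: x ahead of the robot, y to its left, z up, the work surface at z = 0. Lengths are in m, angles in rad, forces in N, time in s.
With the tool pointing down it reaches from about 0.425 to 0.875 m from the base axis. Payload 4.7 kg.
Tool frame: the origin (TCP) lies on the mounting face of the last link; the fingertips stand 173 mm ahead of it and the grasp point (between the pads) lies 155 mm ahead of it; z points along the fingers, y is the line along which they close (so a half turn about z gives the same grasp; the last joint's range is limited). The gripper opens to 85 mm and grips with 20 to 120 N. Pads are 22 mm wide; open, the fingers measure 114 mm over their backs; the gripper's body (76 mm by 85 mm) begins 54 mm behind the grasp point. The pads swing forward as they close: fully open they stand 13 mm farther back than shut.
Start: joints at [-1.162, 0.321, -0.07, 1.45, 0.023, 1.371, -0.057], TCP at [0.25, 0.6, 0.405] pointing down, gripper open.
Joint ranges: [-2.86, 2.86], [-0.3, 2.09], [-1.38, 1.24], [0.06, 2.45], [-1.56, 4.7], [0.09, 2.05], [-2.69, 2.69]. Speed limits (rad/s): [2.57, 2.57, 3.14, 3.14, 3.14, 3.14, 3.14].

## Interface

Orientations are given as a rotation vector (axis times angle).
In Python, from workcell import bot gives the robot as it stands. The module is installed in compiled form; this text tells all that it offers.
- The arm moves only by the tool servo_tool, never from a script. Its argument "moves" is a list of rows, each an object with "xyz": the shift along the tool's x, y, z in m, a list of three; "spin": the turn about the tool's z in degrees; "claw": the finger opening in m, from 0 to 0.0854. In form: [{"xyz": [tx, ty, tz], "spin": spin, "claw": claw}, ...]. A call has 1 to 8 rows; each row is the pose to reach, as a shift and turn from the pose commanded when the call began, along the tool's axes at that moment; what a row does not reach only later rows make up. A row lasts 1/10 s, in which the tool goes at most 50 mm and 8.59 degrees, less where a joint would pass 70% of its speed; a pose out of reach is approached as far as the arm can. A call with a gripper value outside its range is refused whole. The fingers move at their own pace and stop on an object; the grip force is fixed at half the most. Time passes only in rows, so rows that repeat a pose let the fingers close. It gives the time, the measured TCP pose, the force, the opening and the grip force at its end, in the units of the state.
- bot.observe(): the state, without advancing time (a new reading comes with each control period).
- bot.camera(name): name is "scene" or "side" or "wrist"; returns a dict with "image" (400x640x3 uint8, red, green, blue), "range_z" (400x640 float32, m along the optical axis (not along the pixel's ray), 0 where there is no reading), "fovy" (degrees; the focal length in pixels is half the picture's height over the tangent of half this angle, whatever the lens; pixels are square), "cx", "cy" (the principal point, pixels), "view" (4x4, takes a point from world to camera coordinates). Camera axes: x right, y down, z forward; pixel columns grow to the right and rows downward; lengths in m; the calibration is good to about 2 mm. A picture is of the moment at which its call begins.
- bot.hand_in(): hands the job in; it is judged then, once.
Trained networks look in the newest picture that a camera, given by its name, has taken for a name from the list of things; names that differ only in an ending like _2 or _b are one class to them, and where a whole thing is asked for, a point or a joint stands for the part that bears it (a point fixed in the world has none). Each returns a list of dicts, best first, with "confidence" (0 to 1); they miss things now and then, are a little off and sometimes report something else, mostly with a low value. They report only what shows in the picture. A call takes as long as a camera call.
- bot.search_frame(camera, thing): "pixel" ([column, row] in pixels, amid what is visible of it).
- bot.trace(camera, thing): "mask" (400x640 bool, what is visible of it) and "pixel" ([column, row] in pixels, amid what is visible of it).
The state is a dict: "time": time; "joint_positions": joint angles; "joint_vel": joint speeds; "tau": joint torques, N m; "eef_pos": TCP position; "eef_rot": TCP orientation; "force": force on the tool from outside, world axes, zero at the start; "wrist_torque": the same for the moment, N m; "width": finger opening in m; "grasp_force": force on a finger pad.
Only numpy, scipy, OpenCV 4.12 (cv2) and the standard library are available. Lean on these libraries where they do the work, as an engineer would, in place of code of your own. Each camera call takes 0.05 s, during which the arm holds its last target. There are 200 camera calls.

## Task

Sectioning is over: put five things away in their holders. The two tissue cassettes go flat into the block tray, one in each cell; the white vial upright into the free well of the vial rack; the blade dispenser flat into its grey cradle; and the forceps across both rails of the instrument rest, down in one gap between the pins. Leave the glass beaker standing where it is.

Things in the scene. Friction and masses are not known exactly. Their poses are not given: they have to be found in the camera images.
- cassette_a: first tissue cassette: flat white plastic cassette carrying a wax block with a red-brown tissue spot, 28 x 41 x 10 mm. Origin at the centre of its underside, z up, y along its length. Its lowest 2 mm are a 28 x 40 mm base; above that, up to 9 mm, the block is 24 mm wide in x and 34 mm in y: grip it across x. The two cassettes are interchangeable.
- cassette_b: second tissue cassette: flat white plastic cassette carrying a wax block with a red-brown tissue spot, 28 x 41 x 10 mm. Origin at the centre of its underside, z up, y along its length. Its lowest 2 mm are a 28 x 40 mm base; above that, up to 9 mm, the block is 24 mm wide in x and 34 mm in y: grip it across x. The two cassettes are interchangeable.
- vial: loose white round vial with a ribbed yellow screw cap, body diameter 27 mm up to 40 mm, 50 mm tall with its cap, standing upright. Origin at the centre of its underside, z up. Keep the fingertips at least 20 mm above its underside so that they stay over the rack.
- blade_dispenser: flat microtome-blade dispenser, white plastic with a blue slider on top, 30 x 72 mm, 13 mm high (16 mm over the slider). Origin at the centre of its underside (the body runs from y = -30 to +36 mm), z up, y along its length. Grip it across its 30 mm width (x).
- forceps: steel forceps lying flat, 125 mm long, 12 mm wide, 9 mm high. Origin at the middle of the underside, z up, y along their length. Grip across x at the middle.
- block_tray: fixed low white plastic tray, 52 x 129 mm, with two empty cells in a row along y, 42 mm (x) by 55 mm (y), centred at y = +32 and -32 mm. Origin at the centre of its underside, z up. Cell floor 4 mm above the worktop, walls up to 12 mm; the long walls have 34 mm wide finger cut-outs, down to the floor, at the middle of each cell. A cassette's length lies along y.
- vial_rack: fixed grey plastic block, 62 x 118 mm, 26 mm high, with two round wells 37 mm wide, 18 mm deep (floor 8 mm above the worktop). Origin at the centre of its underside, z up. The well at y = +28 mm holds an amber vial, fixed in it, top 58 mm above the worktop; the well at y = -28 mm is free. Close the fingers along the rack's x to clear the amber vial.
- blade_cradle: fixed grey plastic cradle, an open holder, 52 x 94 mm, with one cell of 44 mm (x) by 86 mm (y) for the blade dispenser. Origin at the centre of its underside, z up. Floor 4 mm above the worktop, walls up to 15 mm; each long wall has a 46 mm wide finger cut-out, down to the floor, in its middle. The dispenser's length lies along y.
- instrument_rest: fixed steel rest: foot plate 104 x 84 x 3 mm; two rails along x at y = +35 and -35 mm, tops 19 mm above the worktop; on each rail four round pins, 7 mm thick, up to 33 mm, at x = -45, -15, +15, +45 mm, leaving three 23 mm gaps at x = -30, 0, +30 mm. Origin at the centre of its underside, z up. The forceps lie along y, across both rails, in one gap.
- beaker: empty clear glass beaker, 60 mm wide and 70 mm tall, standing among the loose things; not to be moved. Origin at the centre of its underside.

How it is judged:
At the end, for the whole second after the job is handed in: A cassette flat on each tray cell's floor (12 mm in x, y); vial upright on the free well's floor (10 mm); dispenser flat on the cradle floor (12 mm across, 14 along); forceps on both rails between pins (45 mm across, 25 along, 0.25 rad). All released, at rest; beaker within 30 mm of its start ((((x of cassette_a in the frame of block_tray between -0.012 and 0.012 m and y of cassette_a in the frame of block_tray between 0.02 and 0.044 m and z of cassette_a in the frame of block_tray between 0.002 and 0.007 m) and (x of cassette_b in the frame of block_tray between -0.012 and 0.012 m and y of cassette_b in the frame of block_tray between -0.044 and -0.02 m and z of cassette_b in the frame of block_tray between 0.002 and 0.007 m)) or ((x of cassette_a in the frame of block_tray between -0.012 and 0.012 m and y of cassette_a in the frame of block_tray between -0.044 and -0.02 m and z of cassette_a in the frame of block_tray between 0.002 and 0.007 m) and (x of cassette_b in the frame of block_tray between -0.012 and 0.012 m and y of cassette_b in the frame of block_tray between 0.02 and 0.044 m and z of cassette_b in the frame of block_tray between 0.002 and 0.007 m))) and angle between each of cassette_a, cassette_b, vial, blade_dispenser's own z axis and vertical below 0.12 rad and x of vial in the frame of vial_rack between -0.01 and 0.01 m and y of vial in the frame of vial_rack between -0.038 and -0.018 m and z of vial in the frame of vial_rack between 0.006 and 0.011 m and x of blade_dispenser in the frame of blade_cradle between -0.012 and 0.012 m and y of blade_dispenser in the frame of blade_cradle between -0.014 and 0.014 m and z of blade_dispenser in the frame of blade_cradle between 0.002 and 0.007 m and x of forceps in the frame of instrument_rest between -0.045 and 0.045 m and y of forceps in the frame of instrument_rest between -0.025 and 0.025 m and z of forceps in the frame of instrument_rest between 0.017 and 0.0225 m and angle between forceps's own z axis and vertical below 0.2 rad and angle between the y axis of forceps and the y axis of instrument_rest, either way round below 0.25 rad and linear speed of each of cassette_a, cassette_b, vial, blade_dispenser, forceps below 0.02 m/s and angular speed of each of cassette_a, cassette_b, vial, blade_dispenser, forceps below 0.3 rad/s and distance of beaker from where it was at the start of the episode below 0.03 m and angle between beaker's own z axis and vertical below 0.15 rad); the robot touches nothing.
It fails at once if the glass beaker is knocked over or pushed more than 30 mm from its place (distance of beaker from where it was at the start of the episode above 0.03 m or angle between beaker's own z axis and vertical above 0.5 rad).
It also fails if it takes over 112 s, if anything falls off the work surface, if the arm or the gripper's body presses on something with over 40 N, if the wrist force passes 120 N, or if a joint passes its speed limit or range.

## Working session

There is one attempt and no reset: what is moved stays moved. The work goes in short steps, Python scripts to look and compute and a tool call to move; the robot and the scene stay as the last step left them, time stands still between calls to the robot, and variables do not carry over. Pictures are saved under pics/ and viewed, at most 14 in all, crops included, and the job is handed in when it is done.

Besides the shell and the picture viewer there is one more tool, called in YAML: its name, and indented under it one key for each argument. servo_tool: Moves the arm, as the interface text tells. Its arguments: {"type":"object","properties":{"moves":{"type":"array"}},"required":["moves"]}

```bash
mkdir -p pics; cat > h.py <<'E'
import numpy as np, cv2
from scipy.spatial.transform import Rotation as R
from workcell import bot
def cloud(c):
    f=200/np.tan(np.radians(c["fovy"])/2); z=c["range_z"]
    v,u=np.mgrid[0:400,0:640]
    P=np.stack([(u-c["cx"])/f*z,(v-c["cy"])/f*z,z],-1)
    T=np.linalg.inv(c["view"]); W=P@T[:3,:3].T+T[:3,3]; W[z==0]=np.nan
    return W
def save(c,n): cv2.imwrite(f"pics/{n}.png",c["image"][:,:,::-1])
E
python3 - <<'E'
from h import *
s=bot.observe(); print(s)
for n in("scene","side"):
    c=bot.camera(n); save(c,n); W=cloud(c); print(n,np.linalg.inv(c["view"])[:3,3].round(3))
    for t in ["cassette_a","vial","blade_dispenser","forceps","block_tray","vial_rack","blade_cradle","instrument_rest","beaker"]:
        for d in bot.trace(n,t)[:3]:
            p=W[d["mask"]]; p=p[~np.isnan(p[:,0])]
            if len(p)<5: continue
            r=cv2.minAreaRect((p[p[:,2]>0.003][:,:2]*1000).astype(np.float32))
            print(t,round(d["confidence"],2),np.round(d["pixel"]),np.median(p,0).round(3),"rect",np.round(r[0]),np.round(r[1]),round(r[2]),"zmax",np.percentile(p[:,2],98).round(3))
E
```

```text
{'time': 0.0, 'joint_positions': array([-1.1618903 ,  0.32180588, -0.07007063,  1.45171357,  0.02256709,
        1.37081413, -0.05689723]), 'joint_vel': array([-2.23858745e-04, -6.09584212e-04, -4.65469116e-04, -1.72018528e-03,
        4.43907895e-05, -4.58747190e-04, -3.25509301e-05]), 'tau': array([-1.33407511e-04, -4.93585610e+01, -3.82299609e-01, -3.14339089e+01,
        1.29261860e-02,  1.14457158e-02, -1.41021599e-05]), 'eef_pos': array([0.24995481, 0.59977666, 0.40361482]), 'eef_rot': array([-6.16056861e-01, -3.08027895e+00,  3.03098347e-03]), 'force': array([ 0.71817061,  0.10983853, -0.14255196]), 'wrist_torque': array([-0.00149182, -0.05317135,  0.01984022]), 'grasp_force': 0.0, 'width': 0.08525530074547065}
scene [-0.059 -0.433  0.726]
cassette_a 0.8 [434. 257.] [ 0.546 -0.236  0.007] rect [ 550. -234.] [41. 29.] 75 zmax 0.01
cassette_a 0.5 [304. 229.] [0.435 0.038 0.007] rect [437.  40.] [38. 29.] 85 zmax 0.01
vial 0.75 [335. 203.] [0.54  0.035 0.027] rect [543.  36.] [20. 25.] 40 zmax 0.05
vial 0.39 [352. 255.] [ 0.441 -0.095  0.005] rect [443. -90.] [97. 14.] 72 zmax 0.
[... 1143 characters left out ...]
. 161.] [0.431 0.318 0.005] rect [432. 319.] [128.  57.] 9 zmax 0.013
vial_rack 0.79 [301. 143.] [0.585 0.301 0.024] rect [594. 314.] [122.  65.] 5 zmax 0.052
vial_rack 0.62 [246. 160.] [0.43  0.319 0.004] rect [433. 319.] [131.  58.] 12 zmax 0.013
vial_rack 0.52 [266. 186.] [0.438 0.193 0.005] rect [436. 192.] [96. 55.] 9 zmax 0.016
blade_cradle 0.83 [270. 186.] [0.439 0.192 0.005] rect [436. 192.] [96. 54.] 9 zmax 0.016
instrument_rest 0.67 [328. 166.] [0.592 0.197 0.005] rect [594. 190.] [105.  84.] 5 zmax 0.031
beaker 0.66 [368. 318.] [ 0.442 -0.232  0.04 ] rect [ 439. -235.] [59. 59.] 17 zmax 0.071
beaker 0.59 [419. 304.] [ 0.548 -0.239  0.009] rect [ 550. -236.] [42. 28.] 75 zmax 0.011
```

```bash
python3 - <<'E'
import cv2
im=cv2.imread("pics/side.png")[100:380,150:500]
cv2.imwrite("pics/side_c.png",cv2.resize(im,(750,600),interpolation=cv2.INTER_CUBIC))
E
```

```text
(no output)
```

View pics/side_c.png

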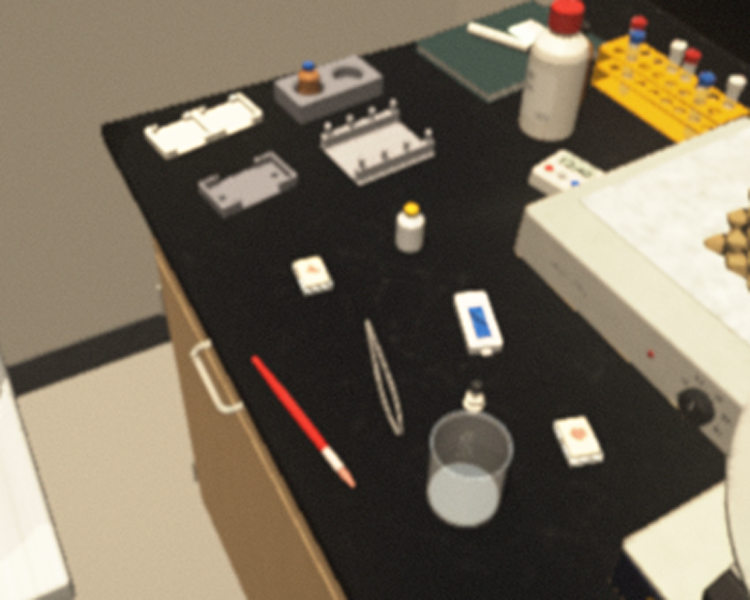

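The crop shows the holders at top left: tray (205,125), cradle (248,183), rack (328,85) with the amber vial in its left well and the right one free, and rest (378,143). The loose things are cassettes (312,275) and (577,440), vial (410,230), dispenser (478,322) and forceps (383,380). A small figure stands behind the beaker at (475,400). The network results agree with the picture. Next I'll refine with the wrist camera.

```bash
cat > plan.py <<'E'
import sys,json,os
from h import *
# usage: plan.py x y tipz angle(deg of closing line, 'k' keep) ... several waypoints; dead-reckoned command state in cmd.json
st=json.load(open("cmd.json")) if os.path.exists("cmd.json") else dict(p=[0.25,0.6,0.405],a=67.4)
def step(x,y,z,a):
    p=np.array(st["p"]); th=np.radians(st["a"])
    ty=np.array([np.cos(th),np.sin(th)]); tx=np.array([-ty[1],ty[0]])  # tool x (z down)
    d=np.array([x,y])-p[:2]
    s=[round(float(d@tx),3),round(float(d@ty),3),round(float(p[2]-(z+0.173)),3)]
    sp=0.0
    if a is not None:
        sp=(st["a"]-a+90)%180-90
        sp=round(sp,1)
    p[:2]+=s[0]*tx+s[1]*ty; p[2]-=s[2]
    st["p"]=p.tolist(); st["a"]-=sp
    print("xyz",s,"spin",sp,"-> tcp",p.round(4),"ang",round(st["a"],1))
a=sys.argv[1:]
for i in range(0,len(a),4):
    step(float(a[i]),float(a[i+1]),float(a[i+2]),None if a[i+3]=="k" else float(a[i+3]))
json.dump(st,open("cmd.json","w"))
E
python3 - <<'E'
from h import *
s=bot.observe(); print(R.from_rotvec(s["eef_rot"]).as_matrix().round(3))
c=bot.camera("wrist"); T=np.linalg.inv(c["view"]); print(T.round(3), c["fovy"])
c=bot.camera("side"); W=cloud(c)
m=(W[:,:,2]>0.02)&(abs(W[:,:,0]-.5)<.03)&(abs(W[:,:,1]+.17)<.06)
print("figure",np.nanmin(W[m],0) if m.any() else 0,np.nanmax(W[m],0) if m.any() else 0)
E
python3 plan.py 0.5 0.22 0.25 67.4
```

```text
[[-0.923  0.385  0.   ]
 [ 0.385  0.923  0.   ]
 [-0.     0.    -1.   ]]
[[ 0.384  0.889  0.25   0.187]
 [ 0.923 -0.37  -0.103  0.626]
 [ 0.001  0.271 -0.963  0.374]
 [ 0.     0.     0.     1.   ]] 68.24489015481036
figure [ 0.4889524  -0.16994644  0.02093221] [ 0.49767936 -0.16158549  0.03350954]
xyz [-0.377, -0.255, -0.018] spin 0.0 -> tcp [0.5001 0.2197 0.423 ] ang 67.4
```

servo_tool:
  moves:
    - {"xyz": [-0.377, -0.255, -0.018], "spin": 0, "claw": 0.085}
    - {"xyz": [-0.377, -0.255, -0.018], "spin": 0, "claw": 0.085}
    - {"xyz": [-0.377, -0.255, -0.018], "spin": 0, "claw": 0.085}
    - {"xyz": [-0.377, -0.255, -0.018], "spin": 0, "claw": 0.085}
    - {"xyz": [-0.377, -0.255, -0.018], "spin": 0, "claw": 0.085}
    - {"xyz": [-0.377, -0.255, -0.018], "spin": 0, "claw": 0.085}
    - {"xyz": [-0.377, -0.255, -0.018], "spin": 0, "claw": 0.085}
    - {"xyz": [-0.377, -0.255, -0.018], "spin": 0, "claw": 0.085}

```text
time: 1.9
eef_pos: [0.4702, 0.264, 0.421]
eef_rot: [0.616, 3.08, 0.001]
force: [1.4, 1.2, 0.4]
width: 0.0852
grasp_force: 0.0
```

servo_tool:
  moves:
    - {"xyz": [0, 0, 0], "spin": 0, "claw": 0.085}
    - {"xyz": [0, 0, 0], "spin": 0, "claw": 0.085}
    - {"xyz": [0, 0, 0], "spin": 0, "claw": 0.085}
    - {"xyz": [0, 0, 0], "spin": 0, "claw": 0.085}
    - {"xyz": [0, 0, 0], "spin": 0, "claw": 0.085}
    - {"xyz": [0, 0, 0], "spin": 0, "claw": 0.085}

```text
time: 2.5
eef_pos: [0.469, 0.2668, 0.4205]
eef_rot: [-0.613, -3.081, 0.0]
force: [0.2, 0.0, 0.2]
width: 0.0851
grasp_force: 0.0
```

```bash
echo '{"p":[0.469,0.2668,0.4215],"a":67.4}' > cmd.json
cat > look.py <<'E'
import sys
from h import *
c=bot.camera("wrist"); save(c,sys.argv[1]); W=cloud(c)
for t in sys.argv[2:]:
    for d in bot.trace("wrist",t)[:2]:
        p=W[d["mask"]]; p=p[~np.isnan(p[:,0])]; p=p[p[:,2]>0.0035]
        if len(p)<5: continue
        r=cv2.minAreaRect((p[:,:2]*1000).astype(np.float32))
        print(t,round(d["confidence"],2),np.round(d["pixel"]),np.median(p,0).round(3),"rect",np.round(r[0],1),np.round(r[1],1),round(r[2],1),"zmax",np.percentile(p[:,2],98).round(3))
E
python3 look.py w1 block_tray vial_rack blade_cradle instrument_rest
```

```text
block_tray 0.96 [351. 132.] [0.433 0.321 0.005] rect [435.  320.9] [128.6  51.7] 9.4 zmax 0.013
block_tray 0.6 [ 10. 290.] [ 0.449 -0.207  0.016] rect [ 445.9 -212.3] [19.5 54. ] 77.1 zmax 0.033
vial_rack 0.95 [387. 237.] [0.577 0.312 0.025] rect [595.7 316.4] [119.3  61.8] 5.7 zmax 0.057
vial_rack 0.35 [ 37. 342.] [ 0.545 -0.237  0.008] rect [484.4 -28.3] [ 21.7 477.9] 15.7 zmax 0.01
blade_cradle 0.92 [264. 173.] [0.437 0.195 0.004] rect [438.  195.1] [94.  52.1] 9.4 zmax 0.015
instrument_rest 0.67 [308. 275.] [0.592 0.188 0.017] rect [595.4 193.6] [103.1  80.6] 5.1 zmax 0.033
instrument_rest 0.57 [  8. 288.] [ 0.449 -0.207  0.016] rect [ 445.9 -212.3] [19.5 53.9] 77.0 zmax 0.033
```

View pics/w1.png

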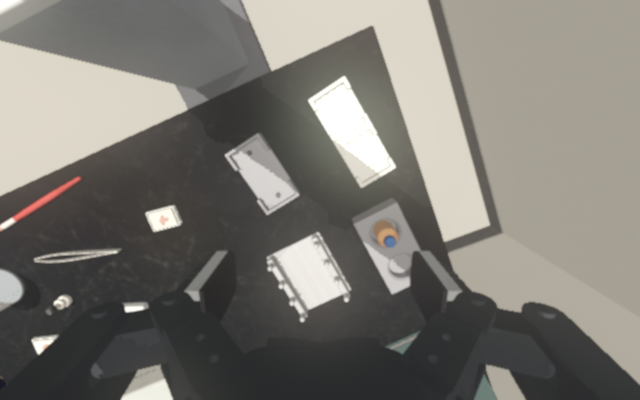

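The wrist view shows tray (352,132), cradle (262,172), rack (385,245) and rest (308,275), all unobstructed. The measured sizes match the specification. Next I'll look at the loose things.

```bash
python3 plan.py 0.5 -0.05 0.25 5
```

```text
xyz [-0.15, -0.281, -0.002] spin 62.4 -> tcp [ 0.4995 -0.0503  0.4235] ang 5.0
```

servo_tool:
  moves:
    - {"xyz": [-0.15, -0.281, -0.002], "spin": 62.4, "claw": 0.085}
    - {"xyz": [-0.15, -0.281, -0.002], "spin": 62.4, "claw": 0.085}
    - {"xyz": [-0.15, -0.281, -0.002], "spin": 62.4, "claw": 0.085}
    - {"xyz": [-0.15, -0.281, -0.002], "spin": 62.4, "claw": 0.085}
    - {"xyz": [-0.15, -0.281, -0.002], "spin": 62.4, "claw": 0.085}
    - {"xyz": [-0.15, -0.281, -0.002], "spin": 62.4, "claw": 0.085}
    - {"xyz": [-0.15, -0.281, -0.002], "spin": 62.4, "claw": 0.085}
    - {"xyz": [-0.15, -0.281, -0.002], "spin": 62.4, "claw": 0.085}

```text
time: 3.55
eef_pos: [0.4996, -0.0557, 0.4229]
eef_rot: [2.135, 2.303, -0.0]
force: [-0.3, 0.0, 0.5]
width: 0.0849
grasp_force: 0.0
```

servo_tool:
  moves:
    - {"xyz": [0, 0, 0], "spin": 0, "claw": 0.085}
    - {"xyz": [0, 0, 0], "spin": 0, "claw": 0.085}
    - {"xyz": [0, 0, 0], "spin": 0, "claw": 0.085}

```text
time: 3.85
eef_pos: [0.4999, -0.0503, 0.4225]
eef_rot: [-2.12, -2.318, -0.0]
force: [-0.1, -0.6, -0.7]
width: 0.085
grasp_force: 0.0
```

```bash
python3 look.py w2 cassette_a vial blade_dispenser forceps beaker
```

```text
cassette_a 0.91 [282.  99.] [0.441 0.041 0.008] rect [440.   40.5] [40.  27.9] 82.4 zmax 0.01
cassette_a 0.76 [345. 300.] [ 0.551 -0.232  0.008] rect [ 551.6 -234.2] [41.1 27.7] 75.7 zmax 0.01
vial 0.91 [372. 110.] [0.546 0.038 0.037] rect [548.3  39.2] [26.3 24.5] 30.5 zmax 0.051
vial 0.48 [424.   5.] [0.597 0.154 0.015] rect [599.  153.4] [104.1   9.1] 3.3 zmax 0.022
blade_dispenser 0.66 [358. 208.] [ 0.548 -0.086  0.013] rect [547.3 -90.9] [72.3 30.3] 70.1 zmax 0.016
blade_dispenser 0.38 [284.  97.] [0.44  0.042 0.008] rect [439.8  40.5] [39.9 28.3] 82.6 zmax 0.01
forceps 0.7 [281. 194.] [ 0.448 -0.086  0.008] rect [447.  -75.2] [64.2 10.3] 76.2 zmax 0.01
```

View pics/w2.png

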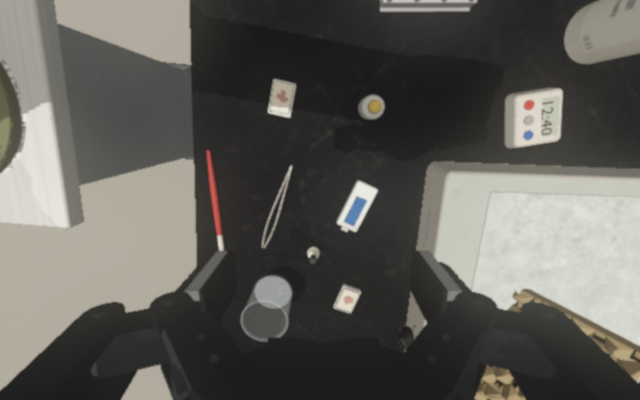

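The picture shows cassettes (282,98) and (347,299), vial (372,106), dispenser (357,207), and forceps from (291,167) to (265,247). The beaker is at (266,305), the figure at (313,254), and the instrument's edge at column 415–425.

```bash
python3 - <<'E'
from h import *
c=bot.camera("wrist"); W=cloud(c); f=200/np.tan(np.radians(c["fovy"])/2); T=np.linalg.inv(c["view"])
for u,v in [(291,166),(265,247)]:
    d=T[:3,:3]@np.array([(u-c["cx"])/f,(v-c["cy"])/f,1]); print(T[:3,3]+d*(0.004-T[2,3])/d[2])
for n in("scene","side"):
  W=cloud(bot.camera(n))
  for y in(-.25,-.2,-.1,0.04):
    m=(W[:,:,2]>.025)&(abs(W[:,:,1]-y)<.01)&(W[:,:,0]>.57)&(W[:,:,0]<.8)
    if m.any(): print(n,y,np.nanmin(W[m][:,0]).round(3),np.nanmax(W[m][:,2]).round(3))
E
# cassette a: over, down ; then lift, over tray near cell, down, lift
python3 plan.py 0.439 0.040 0.06 -7 0.439 0.040 0.004 k 0.439 0.04 0.12 k 0.4024 0.3148 0.12 60 0.4024 0.3148 0.06 99.4 0.4024 0.3148 0.009 k 0.4024 0.3148 0.12 k
```

```text
[ 0.45731066 -0.04277373  0.004     ]
[ 0.42734711 -0.16121805  0.004     ]
scene -0.25 0.628 0.177
scene -0.2 0.638 0.178
scene -0.1 0.633 0.069
side -0.25 0.629 0.181
side -0.2 0.641 0.179
side -0.1 0.635 0.07
xyz [0.095, -0.052, 0.191] spin 12.0 -> tcp [0.4394 0.0398 0.2325] ang -7.0
xyz [0.0, -0.0, 0.055] spin 0.0 -> tcp [0.4394 0.0398 0.1775] ang -7.0
xyz [0.0, -0.0, -0.115] spin 0.0 -> tcp [0.4394 0.0398 0.2925] ang -7.0
xyz [0.268, -0.07, -0.001] spin -67.0 -> tcp [0.4026 0.3144 0.2935] ang 60.0
xyz [0.0, 0.0, 0.06] spin -39.4 -> tcp [0.4026 0.3144 0.2335] ang 99.4
xyz [0.0, 0.0, 0.051] spin 0.0 -> tcp [0.4026 0.3144 0.1825] ang 99.4
xyz [0.0, 0.0, -0.11] spin 0.0 -> tcp [0.4026 0.3144 0.2925] ang 99.4
```

servo_tool:
  moves:
    - {"xyz": [0.095, -0.052, 0.191], "spin": 12, "claw": 0.05}
    - {"xyz": [0.095, -0.052, 0.191], "spin": 12, "claw": 0.05}
    - {"xyz": [0.095, -0.052, 0.191], "spin": 12, "claw": 0.05}
    - {"xyz": [0.095, -0.052, 0.191], "spin": 12, "claw": 0.05}
    - {"xyz": [0.095, -0.052, 0.191], "spin": 12, "claw": 0.05}
    - {"xyz": [0.095, -0.052, 0.191], "spin": 12, "claw": 0.05}
    - {"xyz": [0.095, -0.052, 0.191], "spin": 12, "claw": 0.05}
    - {"xyz": [0.095, -0.052, 0.191], "spin": 12, "claw": 0.05}

```text
time: 5.1
eef_pos: [0.4413, 0.0384, 0.2333]
eef_rot: [2.353, 2.079, 0.005]
force: [0.2, -0.4, 1.1]
width: 0.0499
grasp_force: 0.0
```

servo_tool:
  moves:
    - {"xyz": [0, 0, 0.02], "spin": 0, "claw": 0.05}
    - {"xyz": [0, 0, 0.04], "spin": 0, "claw": 0.05}
    - {"xyz": [0, 0, 0.05], "spin": 0, "claw": 0.05}
    - {"xyz": [0, 0, 0.055], "spin": 0, "claw": 0.05}
    - {"xyz": [0, 0, 0.055], "spin": 0, "claw": 0.05}
    - {"xyz": [0, 0, 0.055], "spin": 0, "claw": 0.05}
    - {"xyz": [0, 0, 0.055], "spin": 0, "claw": 0.05}

```text
time: 5.8
eef_pos: [0.4404, 0.0391, 0.1773]
eef_rot: [2.353, 2.081, 0.003]
force: [0.0, 0.2, -0.2]
width: 0.0501
grasp_force: 0.0
```

servo_tool:
  moves:
    - {"xyz": [0, 0, 0], "spin": 0, "claw": 0.015}
    - {"xyz": [0, 0, 0], "spin": 0, "claw": 0.015}
    - {"xyz": [0, 0, 0], "spin": 0, "claw": 0.015}
    - {"xyz": [0, 0, 0], "spin": 0, "claw": 0.015}
    - {"xyz": [0, 0, 0], "spin": 0, "claw": 0.015}
    - {"xyz": [0, 0, 0], "spin": 0, "claw": 0.015}
    - {"xyz": [0, 0, 0], "spin": 0, "claw": 0.015}
    - {"xyz": [0, 0, 0], "spin": 0, "claw": 0.015}

```text
time: 6.6
eef_pos: [0.4402, 0.0391, 0.1772]
eef_rot: [2.353, 2.081, 0.002]
force: [-2.0, -0.7, 6.0]
width: 0.0214
grasp_force: 59.0
```

servo_tool:
  moves:
    - {"xyz": [0, 0, -0.04], "spin": 0, "claw": 0.015}
    - {"xyz": [0, 0, -0.08], "spin": 0, "claw": 0.015}
    - {"xyz": [0, 0, -0.115], "spin": 0, "claw": 0.015}
    - {"xyz": [0, 0, -0.115], "spin": 0, "claw": 0.015}
    - {"xyz": [0, 0, -0.115], "spin": 0, "claw": 0.015}

```text
time: 7.1
eef_pos: [0.44, 0.0391, 0.2921]
eef_rot: [2.353, 2.081, 0.003]
force: [-1.0, 0.1, -0.3]
width: 0.0218
grasp_force: 59.1
```

servo_tool:
  moves:
    - {"xyz": [0.268, -0.07, -0.001], "spin": -67, "claw": 0.015}
    - {"xyz": [0.268, -0.07, -0.001], "spin": -67, "claw": 0.015}
    - {"xyz": [0.268, -0.07, -0.001], "spin": -67, "claw": 0.015}
    - {"xyz": [0.268, -0.07, -0.001], "spin": -67, "claw": 0.015}
    - {"xyz": [0.268, -0.07, -0.001], "spin": -67, "claw": 0.015}
    - {"xyz": [0.268, -0.07, -0.001], "spin": -67, "claw": 0.015}
    - {"xyz": [0.268, -0.07, -0.001], "spin": -67, "claw": 0.015}
    - {"xyz": [0.268, -0.07, -0.001], "spin": -67, "claw": 0.015}

```text
time: 7.9
eef_pos: [0.402, 0.3144, 0.2901]
eef_rot: [-0.8, -3.036, 0.006]
force: [-0.0, -0.5, 0.1]
width: 0.0217
grasp_force: 59.1
```

servo_tool:
  moves:
    - {"xyz": [0, 0, 0], "spin": -8, "claw": 0.015}
    - {"xyz": [0, 0, 0.02], "spin": -16, "claw": 0.015}
    - {"xyz": [0, 0, 0.04], "spin": -24, "claw": 0.015}
    - {"xyz": [0, 0, 0.06], "spin": -32, "claw": 0.015}
    - {"xyz": [0, 0, 0.06], "spin": -39.4, "claw": 0.015}
    - {"xyz": [0, 0, 0.06], "spin": -39.4, "claw": 0.015}
    - {"xyz": [0, 0, 0.06], "spin": -39.4, "claw": 0.015}
    - {"xyz": [0, 0, 0.06], "spin": -39.4, "claw": 0.015}

```text
time: 8.7
eef_pos: [0.4031, 0.3135, 0.2323]
eef_rot: [0.253, -3.131, 0.0]
force: [0.3, 0.3, -0.0]
width: 0.0213
grasp_force: 59.1
```

```bash
python3 - <<'E'
from h import *
s=bot.observe(); print(s["width"],s["grasp_force"],s["eef_pos"]); M=R.from_rotvec(s["eef_rot"]).as_matrix(); print(np.degrees(np.arctan2(M[1,1],M[0,1])))
E
python3 look.py w3 block_tray
```

```text
0.02133588785472079 59.09099221229553 [0.40312376 0.31351332 0.23233784]
99.25171453959778
block_tray 0.8 [326. 213.] [0.4   0.321 0.004] rect [434.2 321.2] [128.1  51.7] 9.4 zmax 0.013
block_tray 0.29 [324. 246.] [0.396 0.312 0.063] rect [400.3 316.2] [42.4 32.8] 14.4 zmax 0.065
```

View pics/w3.png

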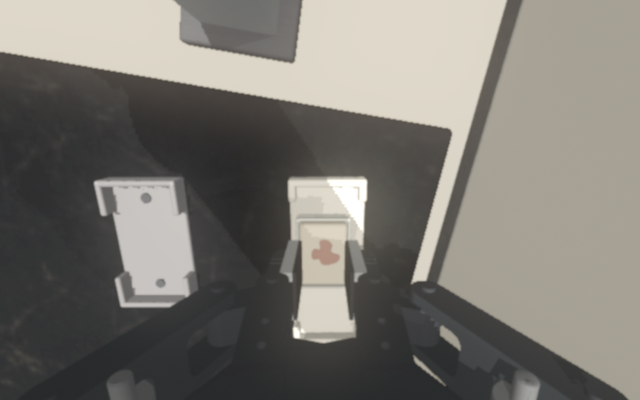

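The cassette is held level at (325,250), above the nearer tray cell. I'll lower and release.

servo_tool:
  moves:
    - {"xyz": [0, 0.001, 0.02], "spin": 0, "claw": 0.015}
    - {"xyz": [0, 0.001, 0.035], "spin": 0, "claw": 0.015}
    - {"xyz": [0, 0.001, 0.045], "spin": 0, "claw": 0.015}
    - {"xyz": [0, 0.001, 0.05], "spin": 0, "claw": 0.015}
    - {"xyz": [0, 0.001, 0.051], "spin": 0, "claw": 0.015}
    - {"xyz": [0, 0.001, 0.051], "spin": 0, "claw": 0.015}
    - {"xyz": [0, 0.001, 0.051], "spin": 0, "claw": 0.015}

```text
time: 9.5
eef_pos: [0.4033, 0.3148, 0.1822]
eef_rot: [-0.257, 3.13, 0.001]
force: [0.9, -0.1, -0.8]
width: 0.0217
grasp_force: 59.1
```

servo_tool:
  moves:
    - {"xyz": [0, 0, 0], "spin": 0, "claw": 0.04}
    - {"xyz": [0, 0, 0], "spin": 0, "claw": 0.04}
    - {"xyz": [0, 0, 0], "spin": 0, "claw": 0.04}
    - {"xyz": [0, 0, 0], "spin": 0, "claw": 0.04}
    - {"xyz": [0, 0, -0.03], "spin": 0, "claw": 0.04}
    - {"xyz": [0, 0, -0.07], "spin": 0, "claw": 0.04}
    - {"xyz": [0, 0, -0.11], "spin": 0, "claw": 0.04}
    - {"xyz": [0, 0, -0.11], "spin": 0, "claw": 0.04}

```text
time: 10.3
eef_pos: [0.4048, 0.316, 0.2975]
eef_rot: [-0.256, 3.122, 0.011]
force: [1.8, 0.8, 0.7]
width: 0.0402
grasp_force: 0.0
```

```bash
python3 look.py w4 block_tray cassette_a
# dispenser: over (2 calls), down, lift, carry x2, down, lift
python3 plan.py 0.50 0.12 0.1 45 0.547 -0.091 0.07 -20.2  0.547 -0.091 0.005 k 0.547 -0.091 0.12 k 0.437 0.194 0.12 45 0.437 0.194 0.065 99.4 0.437 0.194 0.0095 k 0.437 0.194 0.12 k
```

```text
block_tray 0.68 [322. 236.] [0.438 0.324 0.005] rect [435.1 321.3] [129.5  51.9] 9.5 zmax 0.013
cassette_a 0.96 [318. 191.] [0.4   0.314 0.012] rect [402.  313.7] [40.8 28.8] 10.2 zmax 0.014
xyz [-0.064, -0.208, 0.019] spin 54.4 -> tcp [0.4997 0.1196 0.2735] ang 45.0
xyz [-0.182, -0.115, 0.03] spin 65.2 -> tcp [ 0.5471 -0.0904  0.2435] ang -20.2
xyz [-0.001, 0.0, 0.065] spin 0.0 -> tcp [ 0.5467 -0.0913  0.1785] ang -20.2
xyz [0.0, 0.0, -0.115] spin 0.0 -> tcp [ 0.5467 -0.0913  0.2935] ang -20.2
xyz [0.23, -0.202, 0.001] spin -65.2 -> tcp [0.4366 0.1943 0.2925] ang 45.0
xyz [-0.0, 0.0, 0.054] spin -54.4 -> tcp [0.4366 0.1943 0.2385] ang 99.4
xyz [-0.0, -0.0, 0.056] spin 0.0 -> tcp [0.4366 0.1943 0.1825] ang 99.4
xyz [-0.0, -0.0, -0.11] spin 0.0 -> tcp [0.4366 0.1943 0.2925] ang 99.4
```

servo_tool:
  moves:
    - {"xyz": [-0.064, -0.208, 0.019], "spin": 54.4, "claw": 0.055}
    - {"xyz": [-0.064, -0.208, 0.019], "spin": 54.4, "claw": 0.055}
    - {"xyz": [-0.064, -0.208, 0.019], "spin": 54.4, "claw": 0.055}
    - {"xyz": [-0.064, -0.208, 0.019], "spin": 54.4, "claw": 0.055}
    - {"xyz": [-0.064, -0.208, 0.019], "spin": 54.4, "claw": 0.055}
    - {"xyz": [-0.064, -0.208, 0.019], "spin": 54.4, "claw": 0.055}
    - {"xyz": [-0.064, -0.208, 0.019], "spin": 54.4, "claw": 0.055}
    - {"xyz": [-0.064, -0.208, 0.019], "spin": 54.4, "claw": 0.055}

```text
time: 11.25
eef_pos: [0.4993, 0.1194, 0.2707]
eef_rot: [-1.202, -2.9, 0.004]
force: [-0.0, 0.2, -0.3]
width: 0.0549
grasp_force: 0.0
```

servo_tool:
  moves:
    - {"xyz": [-0.182, -0.115, 0.03], "spin": 65.2, "claw": 0.055}
    - {"xyz": [-0.182, -0.115, 0.03], "spin": 65.2, "claw": 0.055}
    - {"xyz": [-0.182, -0.115, 0.03], "spin": 65.2, "claw": 0.055}
    - {"xyz": [-0.182, -0.115, 0.03], "spin": 65.2, "claw": 0.055}
    - {"xyz": [-0.182, -0.115, 0.03], "spin": 65.2, "claw": 0.055}
    - {"xyz": [-0.182, -0.115, 0.03], "spin": 65.2, "claw": 0.055}
    - {"xyz": [-0.182, -0.115, 0.03], "spin": 65.2, "claw": 0.055}
    - {"xyz": [-0.182, -0.115, 0.03], "spin": 65.2, "claw": 0.055}

```text
time: 12.05
eef_pos: [0.5468, -0.0902, 0.2412]
eef_rot: [-2.579, -1.792, 0.003]
force: [0.8, -0.1, 0.1]
width: 0.0552
grasp_force: 0.0
```

servo_tool:
  moves:
    - {"xyz": [-0.001, 0, 0], "spin": 0, "claw": 0.055}
    - {"xyz": [-0.001, 0, 0.02], "spin": 0, "claw": 0.055}
    - {"xyz": [-0.001, 0, 0.04], "spin": 0, "claw": 0.055}
    - {"xyz": [-0.001, 0, 0.055], "spin": 0, "claw": 0.055}
    - {"xyz": [-0.001, 0, 0.065], "spin": 0, "claw": 0.055}
    - {"xyz": [-0.001, 0, 0.065], "spin": 0, "claw": 0.055}
    - {"xyz": [-0.001, 0, 0.065], "spin": 0, "claw": 0.055}

```text
time: 12.75
eef_pos: [0.5471, -0.0913, 0.1777]
eef_rot: [2.576, 1.798, 0.0]
force: [0.1, 0.3, 0.2]
width: 0.055
grasp_force: 0.0
```

servo_tool:
  moves:
    - {"xyz": [0, 0, 0], "spin": 0, "claw": 0.02}
    - {"xyz": [0, 0, 0], "spin": 0, "claw": 0.02}
    - {"xyz": [0, 0, 0], "spin": 0, "claw": 0.02}
    - {"xyz": [0, 0, 0], "spin": 0, "claw": 0.02}
    - {"xyz": [0, 0, 0], "spin": 0, "claw": 0.02}
    - {"xyz": [0, 0, 0], "spin": 0, "claw": 0.02}
    - {"xyz": [0, 0, 0], "spin": 0, "claw": 0.02}
    - {"xyz": [0, 0, 0], "spin": 0, "claw": 0.02}

```text
time: 13.55
eef_pos: [0.5476, -0.0914, 0.1787]
eef_rot: [2.576, 1.797, 0.003]
force: [-1.0, 0.0, 6.7]
width: 0.0281
grasp_force: 59.9
```

servo_tool:
  moves:
    - {"xyz": [0, 0, -0.04], "spin": 0, "claw": 0.02}
    - {"xyz": [0, 0, -0.08], "spin": 0, "claw": 0.02}
    - {"xyz": [0, 0, -0.115], "spin": 0, "claw": 0.02}
    - {"xyz": [0, 0, -0.115], "spin": 0, "claw": 0.02}
    - {"xyz": [0, 0, -0.115], "spin": 0, "claw": 0.02}

```text
time: 14.05
eef_pos: [0.547, -0.0911, 0.2932]
eef_rot: [2.576, 1.797, 0.003]
force: [-0.2, 0.8, -1.8]
width: 0.0278
grasp_force: 59.5
```

servo_tool:
  moves:
    - {"xyz": [0.23, -0.202, 0.001], "spin": -65.2, "claw": 0.02}
    - {"xyz": [0.23, -0.202, 0.001], "spin": -65.2, "claw": 0.02}
    - {"xyz": [0.23, -0.202, 0.001], "spin": -65.2, "claw": 0.02}
    - {"xyz": [0.23, -0.202, 0.001], "spin": -65.2, "claw": 0.02}
    - {"xyz": [0.23, -0.202, 0.001], "spin": -65.2, "claw": 0.02}
    - {"xyz": [0.23, -0.202, 0.001], "spin": -65.2, "claw": 0.02}
    - {"xyz": [0.23, -0.202, 0.001], "spin": -65.2, "claw": 0.02}
    - {"xyz": [0.23, -0.202, 0.001], "spin": -65.2, "claw": 0.02}

```text
time: 14.85
eef_pos: [0.4349, 0.1968, 0.2896]
eef_rot: [-1.186, -2.906, 0.004]
force: [0.4, -1.6, -0.4]
width: 0.0281
grasp_force: 59.5
```

servo_tool:
  moves:
    - {"xyz": [0, 0, 0.01], "spin": -54.4, "claw": 0.02}
    - {"xyz": [0, 0, 0.02], "spin": -54.4, "claw": 0.02}
    - {"xyz": [0, 0, 0.03], "spin": -54.4, "claw": 0.02}
    - {"xyz": [0, 0, 0.04], "spin": -54.4, "claw": 0.02}
    - {"xyz": [0, 0, 0.054], "spin": -54.4, "claw": 0.02}
    - {"xyz": [0, 0, 0.054], "spin": -54.4, "claw": 0.02}
    - {"xyz": [0, 0, 0.054], "spin": -54.4, "claw": 0.02}
    - {"xyz": [0, 0, 0.054], "spin": -54.4, "claw": 0.02}

```text
time: 15.65
eef_pos: [0.436, 0.194, 0.2357]
eef_rot: [0.257, -3.128, 0.002]
force: [0.4, 0.4, 0.4]
width: 0.028
grasp_force: 59.5
```

```bash
python3 look.py w5 blade_cradle blade_dispenser
```

```text
blade_cradle 0.63 [330. 178.] [0.402 0.191 0.005] rect [420.2 191.9] [58.7 51.8] 8.7 zmax 0.016
blade_cradle 0.32 [501. 200.] [0.4   0.311 0.012] rect [400.9 315.6] [40.8 33.2] 10.2 zmax 0.014
blade_dispenser 0.74 [324. 250.] [0.427 0.192 0.07 ] rect [435.  193.4] [72.7 30. ] 9.9 zmax 0.073
```

View pics/w5.png

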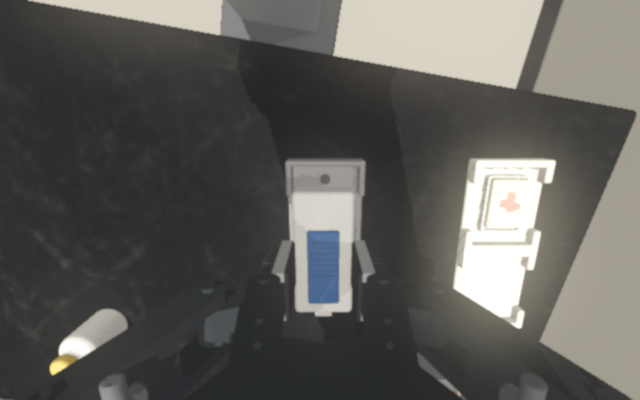

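The dispenser is held at (323,250), over the cradle and aligned with it. The cassette is seated in the tray at (510,203). I'll lower by 53 mm.

servo_tool:
  moves:
    - {"xyz": [-0.002, 0, 0.02], "spin": 0, "claw": 0.02}
    - {"xyz": [-0.002, 0, 0.035], "spin": 0, "claw": 0.02}
    - {"xyz": [-0.002, 0, 0.046], "spin": 0, "claw": 0.02}
    - {"xyz": [-0.002, 0, 0.052], "spin": 0, "claw": 0.02}
    - {"xyz": [-0.002, 0, 0.053], "spin": 0, "claw": 0.02}
    - {"xyz": [-0.002, 0, 0.053], "spin": 0, "claw": 0.02}
    - {"xyz": [-0.002, 0, 0.053], "spin": 0, "claw": 0.02}

```text
time: 16.5
eef_pos: [0.4392, 0.1949, 0.1852]
eef_rot: [-0.257, 3.13, 0.001]
force: [-0.0, 0.0, -0.1]
width: 0.0283
grasp_force: 59.5
```

servo_tool:
  moves:
    - {"xyz": [0, 0, 0], "spin": 0, "claw": 0.043}
    - {"xyz": [0, 0, 0], "spin": 0, "claw": 0.043}
    - {"xyz": [0, 0, 0], "spin": 0, "claw": 0.043}
    - {"xyz": [0, 0, 0], "spin": 0, "claw": 0.043}
    - {"xyz": [0, 0, -0.03], "spin": 0, "claw": 0.043}
    - {"xyz": [0, 0, -0.07], "spin": 0, "claw": 0.043}
    - {"xyz": [0, 0, -0.11], "spin": 0, "claw": 0.043}
    - {"xyz": [0, 0, -0.11], "spin": 0, "claw": 0.043}

```text
time: 17.3
eef_pos: [0.441, 0.1956, 0.3002]
eef_rot: [-0.256, 3.121, 0.008]
force: [1.1, 0.2, -0.8]
width: 0.0428
grasp_force: 0.0
```

```bash
python3 look.py w6 blade_cradle blade_dispenser
python3 - <<'E'
import json; s=json.load(open("cmd.json")); s["p"]=[s["p"][0]+.002,s["p"][1],s["p"][2]+.003]; json.dump(s,open("cmd.json","w"))
E
# forceps: over x2, down, lift, carry, down, lift
python3 plan.py 0.45 0.08 0.12 45 0.4425 -0.100 0.06 -14.3  0.4425 -0.100 0.004 k 0.4425 -0.1 0.12 k 0.595 0.192 0.12 5.1 0.595 0.192 0.065 k 0.595 0.192 0.024 k 0.595 0.192 0.12 k
```

```text
blade_cradle 0.87 [339. 189.] [0.435 0.197 0.005] rect [437.5 194.8] [93.1 52. ] 9.2 zmax 0.016
blade_dispenser 0.86 [324. 193.] [0.434 0.194 0.017] rect [438.8 195. ] [72.  32.3] 8.9 zmax 0.02
xyz [0.007, -0.115, 0.003] spin 54.4 -> tcp [0.4505 0.0797 0.2925] ang 45.0
xyz [-0.121, -0.133, 0.059] spin 59.3 -> tcp [ 0.442  -0.0999  0.2335] ang -14.3
xyz [0.0, 0.001, 0.056] spin 0.0 -> tcp [ 0.4429 -0.1002  0.1775] ang -14.3
xyz [0.0, -0.0, -0.115] spin 0.0 -> tcp [ 0.4429 -0.1002  0.2925] ang -14.3
xyz [0.321, 0.075, -0.001] spin -19.4 -> tcp [0.5949 0.1924 0.2935] ang 5.1
xyz [-0.0, 0.0, 0.055] spin 0.0 -> tcp [0.5949 0.1924 0.2385] ang 5.1
xyz [-0.0, 0.0, 0.042] spin 0.0 -> tcp [0.5949 0.1924 0.1965] ang 5.1
xyz [-0.0, 0.0, -0.097] spin 0.0 -> tcp [0.5949 0.1924 0.2935] ang 5.1
```

servo_tool:
  moves:
    - {"xyz": [0.007, -0.115, 0.003], "spin": 54.4, "claw": 0.04}
    - {"xyz": [0.007, -0.115, 0.003], "spin": 54.4, "claw": 0.04}
    - {"xyz": [0.007, -0.115, 0.003], "spin": 54.4, "claw": 0.04}
    - {"xyz": [0.007, -0.115, 0.003], "spin": 54.4, "claw": 0.04}
    - {"xyz": [0.007, -0.115, 0.003], "spin": 54.4, "claw": 0.04}
    - {"xyz": [0.007, -0.115, 0.003], "spin": 54.4, "claw": 0.04}
    - {"xyz": [0.007, -0.115, 0.003], "spin": 54.4, "claw": 0.04}
    - {"xyz": [0.007, -0.115, 0.003], "spin": 54.4, "claw": 0.04}

```text
time: 18.25
eef_pos: [0.45, 0.08, 0.2899]
eef_rot: [-1.202, -2.9, 0.004]
force: [0.1, 0.5, -0.3]
width: 0.0402
grasp_force: 0.0
```

servo_tool:
  moves:
    - {"xyz": [-0.121, -0.133, 0.059], "spin": 59.3, "claw": 0.04}
    - {"xyz": [-0.121, -0.133, 0.059], "spin": 59.3, "claw": 0.04}
    - {"xyz": [-0.121, -0.133, 0.059], "spin": 59.3, "claw": 0.04}
    - {"xyz": [-0.121, -0.133, 0.059], "spin": 59.3, "claw": 0.04}
    - {"xyz": [-0.121, -0.133, 0.059], "spin": 59.3, "claw": 0.04}
    - {"xyz": [-0.121, -0.133, 0.059], "spin": 59.3, "claw": 0.04}
    - {"xyz": [-0.121, -0.133, 0.059], "spin": 59.3, "claw": 0.04}
    - {"xyz": [-0.121, -0.133, 0.059], "spin": 59.3, "claw": 0.04}

```text
time: 19.05
eef_pos: [0.4416, -0.0995, 0.2316]
eef_rot: [-2.48, -1.927, 0.003]
force: [0.3, 0.3, -0.3]
width: 0.0399
grasp_force: 0.0
```

servo_tool:
  moves:
    - {"xyz": [0, 0.001, 0], "spin": 0, "claw": 0.04}
    - {"xyz": [0, 0.001, 0.02], "spin": 0, "claw": 0.04}
    - {"xyz": [0, 0.001, 0.04], "spin": 0, "claw": 0.04}
    - {"xyz": [0, 0.001, 0.05], "spin": 0, "claw": 0.04}
    - {"xyz": [0, 0.001, 0.056], "spin": 0, "claw": 0.04}
    - {"xyz": [0, 0.001, 0.056], "spin": 0, "claw": 0.04}
    - {"xyz": [0, 0.001, 0.056], "spin": 0, "claw": 0.04}

```text
time: 19.75
eef_pos: [0.4435, -0.0998, 0.177]
eef_rot: [2.48, 1.928, 0.001]
force: [-0.3, -0.2, -0.3]
width: 0.0399
grasp_force: 0.0
```

servo_tool:
  moves:
    - {"xyz": [0, 0, 0], "spin": 0, "claw": 0.002}
    - {"xyz": [0, 0, 0], "spin": 0, "claw": 0.002}
    - {"xyz": [0, 0, 0], "spin": 0, "claw": 0.002}
    - {"xyz": [0, 0, 0], "spin": 0, "claw": 0.002}
    - {"xyz": [0, 0, 0], "spin": 0, "claw": 0.002}
    - {"xyz": [0, 0, 0], "spin": 0, "claw": 0.002}
    - {"xyz": [0, 0, 0], "spin": 0, "claw": 0.002}
    - {"xyz": [0, 0, 0], "spin": 0, "claw": 0.002}

```text
time: 20.55
eef_pos: [0.4436, -0.0998, 0.1773]
eef_rot: [2.481, 1.927, 0.002]
force: [-1.7, 0.4, 6.7]
width: 0.0088
grasp_force: 59.0
```

servo_tool:
  moves:
    - {"xyz": [0, 0, -0.04], "spin": 0, "claw": 0.002}
    - {"xyz": [0, 0, -0.08], "spin": 0, "claw": 0.002}
    - {"xyz": [0, 0, -0.115], "spin": 0, "claw": 0.002}
    - {"xyz": [0, 0, -0.115], "spin": 0, "claw": 0.002}
    - {"xyz": [0, 0, -0.115], "spin": 0, "claw": 0.002}

```text
time: 21.05
eef_pos: [0.4433, -0.0997, 0.2921]
eef_rot: [2.48, 1.927, 0.003]
force: [-0.1, -0.1, -0.3]
width: 0.0086
grasp_force: 58.9
```

servo_tool:
  moves:
    - {"xyz": [0.321, 0.075, -0.001], "spin": -19.4, "claw": 0.002}
    - {"xyz": [0.321, 0.075, -0.001], "spin": -19.4, "claw": 0.002}
    - {"xyz": [0.321, 0.075, -0.001], "spin": -19.4, "claw": 0.002}
    - {"xyz": [0.321, 0.075, -0.001], "spin": -19.4, "claw": 0.002}
    - {"xyz": [0.321, 0.075, -0.001], "spin": -19.4, "claw": 0.002}
    - {"xyz": [0.321, 0.075, -0.001], "spin": -19.4, "claw": 0.002}
    - {"xyz": [0.321, 0.075, -0.001], "spin": -19.4, "claw": 0.002}
    - {"xyz": [0.321, 0.075, -0.001], "spin": -19.4, "claw": 0.002}

```text
time: 21.85
eef_pos: [0.595, 0.1986, 0.2895]
eef_rot: [-2.111, -2.324, 0.003]
force: [-1.0, 0.2, 0.1]
width: 0.0087
grasp_force: 58.9
```

servo_tool:
  moves:
    - {"xyz": [0, 0, 0.02], "spin": 0, "claw": 0.002}
    - {"xyz": [0, 0, 0.04], "spin": 0, "claw": 0.002}
    - {"xyz": [0, 0, 0.055], "spin": 0, "claw": 0.002}
    - {"xyz": [0, 0, 0.055], "spin": 0, "claw": 0.002}
    - {"xyz": [0, 0, 0.055], "spin": 0, "claw": 0.002}

```text
time: 22.35
eef_pos: [0.595, 0.1922, 0.237]
eef_rot: [-2.121, -2.317, 0.002]
force: [1.1, -0.2, 0.6]
width: 0.0086
grasp_force: 58.9
```

```bash
python3 look.py w7 instrument_rest forceps; python3 -c "
from h import *
c=bot.camera('side'); im=c['image'][110:200,240:380,::-1]; cv2.imwrite('pics/s7.png',cv2.resize(np.vstack([im]),(780,500),interpolation=cv2.INTER_CUBIC))"
```

```text
instrument_rest 0.79 [323. 212.] [0.597 0.222 0.018] rect [595.5 196.1] [103.1  84.5] 5.4 zmax 0.034
forceps 0.92 [325. 216.] [0.592 0.215 0.068] rect [594.9 195.8] [ 10.6 113.1] 4.5 zmax 0.069
forceps 0.31 [ 92. 204.] [0.441 0.196 0.017] rect [434.6 193.5] [80.6 31.3] 9.4 zmax 0.02
```

View pics/w7.png

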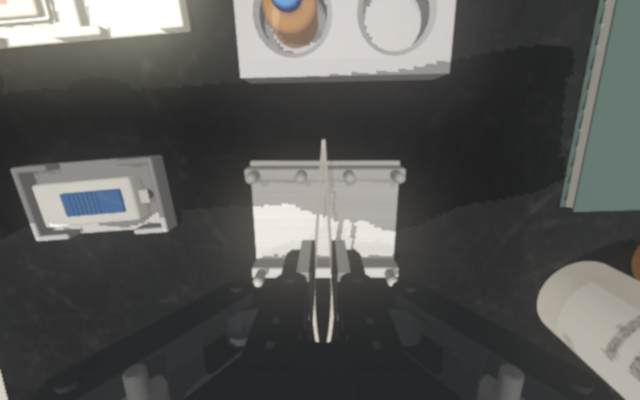

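The forceps are held at column 323, in line with the rest and centred in the middle gap. The dispenser lies flat in the cradle at (92,200). I'll lower by 41 mm.

servo_tool:
  moves:
    - {"xyz": [0, 0, 0.015], "spin": 0, "claw": 0.002}
    - {"xyz": [0, 0, 0.028], "spin": 0, "claw": 0.002}
    - {"xyz": [0, 0, 0.036], "spin": 0, "claw": 0.002}
    - {"xyz": [0, 0, 0.04], "spin": 0, "claw": 0.002}
    - {"xyz": [0, 0, 0.041], "spin": 0, "claw": 0.002}
    - {"xyz": [0, 0, 0.041], "spin": 0, "claw": 0.002}
    - {"xyz": [0, 0, 0.041], "spin": 0, "claw": 0.002}

```text
time: 23.25
eef_pos: [0.5952, 0.1928, 0.1964]
eef_rot: [2.121, 2.318, 0.0]
force: [-0.7, -0.7, 1.0]
width: 0.0085
grasp_force: 59.0
```

servo_tool:
  moves:
    - {"xyz": [0, 0, 0], "spin": 0, "claw": 0.035}
    - {"xyz": [0, 0, 0], "spin": 0, "claw": 0.035}
    - {"xyz": [0, 0, 0], "spin": 0, "claw": 0.035}
    - {"xyz": [0, 0, 0], "spin": 0, "claw": 0.035}
    - {"xyz": [0, 0, -0.03], "spin": 0, "claw": 0.035}
    - {"xyz": [0, 0, -0.06], "spin": 0, "claw": 0.035}
    - {"xyz": [0, 0, -0.096], "spin": 0, "claw": 0.035}
    - {"xyz": [0, 0, -0.096], "spin": 0, "claw": 0.035}

```text
time: 24.05
eef_pos: [0.5972, 0.1931, 0.2984]
eef_rot: [2.118, 2.314, 0.014]
force: [0.4, 1.6, 0.1]
width: 0.035
grasp_force: 0.0
```

```bash
python3 look.py w8 forceps vial
# vial: over, down, lift, carry(with spin), down, lift. close at 5 -> 95.7
python3 plan.py 0.547 0.038 0.12 5 0.547 0.038 0.024 k 0.547 0.038 0.13 k 0.60 0.18 0.13 60 0.623 0.3178 0.13 95.7 0.623 0.3178 0.033 k 0.623 0.3178 0.13 k
```

```text
forceps 0.7 [317. 169.] [0.592 0.223 0.027] rect [593.4 212. ] [10.4 80.6] 4.9 zmax 0.029
xyz [-0.149, -0.061, 0.001] spin 0.1 -> tcp [0.5474 0.0385 0.2925] ang 5.0
xyz [-0.0, -0.0, 0.096] spin 0.0 -> tcp [0.5474 0.0385 0.1965] ang 5.0
xyz [-0.0, -0.0, -0.107] spin 0.0 -> tcp [0.5474 0.0385 0.3035] ang 5.0
xyz [0.136, 0.065, 0.001] spin -55.0 -> tcp [0.6003 0.1797 0.3025] ang 60.0
xyz [0.049, 0.131, -0.001] spin -35.7 -> tcp [0.6234 0.3176 0.3035] ang 95.7
xyz [0.0, 0.0, 0.098] spin 0.0 -> tcp [0.6234 0.3176 0.2055] ang 95.7
xyz [0.0, 0.0, -0.098] spin 0.0 -> tcp [0.6234 0.3176 0.3035] ang 95.7
```

servo_tool:
  moves:
    - {"xyz": [-0.149, -0.061, 0.001], "spin": 0.1, "claw": 0.06}
    - {"xyz": [-0.149, -0.061, 0.001], "spin": 0.1, "claw": 0.06}
    - {"xyz": [-0.149, -0.061, 0.001], "spin": 0.1, "claw": 0.06}
    - {"xyz": [-0.149, -0.061, 0.001], "spin": 0.1, "claw": 0.06}
    - {"xyz": [-0.149, -0.061, 0.001], "spin": 0.1, "claw": 0.06}
    - {"xyz": [-0.149, -0.061, 0.001], "spin": 0.1, "claw": 0.06}
    - {"xyz": [-0.149, -0.061, 0.001], "spin": 0.1, "claw": 0.06}

```text
time: 24.9
eef_pos: [0.5479, 0.0413, 0.291]
eef_rot: [-2.119, -2.319, 0.0]
force: [-0.3, 0.3, 0.2]
width: 0.0603
grasp_force: 0.0
```

servo_tool:
  moves:
    - {"xyz": [0, 0, 0.03], "spin": 0, "claw": 0.06}
    - {"xyz": [0, 0, 0.06], "spin": 0, "claw": 0.06}
    - {"xyz": [0, 0, 0.085], "spin": 0, "claw": 0.06}
    - {"xyz": [0, 0, 0.096], "spin": 0, "claw": 0.06}
    - {"xyz": [0, 0, 0.096], "spin": 0, "claw": 0.06}
    - {"xyz": [0, 0, 0.096], "spin": 0, "claw": 0.06}

```text
time: 25.5
eef_pos: [0.5483, 0.0397, 0.1962]
eef_rot: [2.121, 2.316, 0.001]
force: [-0.7, -1.2, -0.5]
width: 0.0601
grasp_force: 0.0
```

servo_tool:
  moves:
    - {"xyz": [0, 0, 0], "spin": 0, "claw": 0.018}
    - {"xyz": [0, 0, 0], "spin": 0, "claw": 0.018}
    - {"xyz": [0, 0, 0], "spin": 0, "claw": 0.018}
    - {"xyz": [0, 0, 0], "spin": 0, "claw": 0.018}
    - {"xyz": [0, 0, 0], "spin": 0, "claw": 0.018}
    - {"xyz": [0, 0, 0], "spin": 0, "claw": 0.018}
    - {"xyz": [0, 0, 0], "spin": 0, "claw": 0.018}
    - {"xyz": [0, 0, 0], "spin": 0, "claw": 0.018}

```text
time: 26.3
eef_pos: [0.5484, 0.0391, 0.197]
eef_rot: [2.122, 2.315, 0.004]
force: [-0.8, 0.7, 5.9]
width: 0.0249
grasp_force: 58.9
```

servo_tool:
  moves:
    - {"xyz": [0, 0, -0.03], "spin": 0, "claw": 0.018}
    - {"xyz": [0, 0, -0.07], "spin": 0, "claw": 0.018}
    - {"xyz": [0, 0, -0.107], "spin": 0, "claw": 0.018}
    - {"xyz": [0, 0, -0.107], "spin": 0, "claw": 0.018}
    - {"xyz": [0, 0, -0.107], "spin": 0, "claw": 0.018}

```text
time: 26.8
eef_pos: [0.5477, 0.0389, 0.3033]
eef_rot: [2.122, 2.315, 0.003]
force: [-0.1, -0.7, -0.9]
width: 0.025
grasp_force: 59.2
```

servo_tool:
  moves:
    - {"xyz": [0.136, 0.065, 0.001], "spin": -55, "claw": 0.018}
    - {"xyz": [0.136, 0.065, 0.001], "spin": -55, "claw": 0.018}
    - {"xyz": [0.136, 0.065, 0.001], "spin": -55, "claw": 0.018}
    - {"xyz": [0.136, 0.065, 0.001], "spin": -55, "claw": 0.018}
    - {"xyz": [0.136, 0.065, 0.001], "spin": -55, "claw": 0.018}
    - {"xyz": [0.136, 0.065, 0.001], "spin": -55, "claw": 0.018}
    - {"xyz": [0.136, 0.065, 0.001], "spin": -55, "claw": 0.018}
    - {"xyz": [0.136, 0.065, 0.001], "spin": -55, "claw": 0.018}

```text
time: 27.6
eef_pos: [0.5999, 0.1799, 0.2993]
eef_rot: [-0.813, -3.031, 0.003]
force: [0.1, 0.3, 0.7]
width: 0.0249
grasp_force: 59.2
```

servo_tool:
  moves:
    - {"xyz": [0.049, 0.131, -0.001], "spin": -35.7, "claw": 0.018}
    - {"xyz": [0.049, 0.131, -0.001], "spin": -35.7, "claw": 0.018}
    - {"xyz": [0.049, 0.131, -0.001], "spin": -35.7, "claw": 0.018}
    - {"xyz": [0.049, 0.131, -0.001], "spin": -35.7, "claw": 0.018}
    - {"xyz": [0.049, 0.131, -0.001], "spin": -35.7, "claw": 0.018}
    - {"xyz": [0.049, 0.131, -0.001], "spin": -35.7, "claw": 0.018}
    - {"xyz": [0.049, 0.131, -0.001], "spin": -35.7, "claw": 0.018}
    - {"xyz": [0.049, 0.131, -0.001], "spin": -35.7, "claw": 0.018}

```text
time: 28.4
eef_pos: [0.624, 0.3166, 0.3026]
eef_rot: [-0.15, 3.138, -0.001]
force: [0.5, 0.4, -1.0]
width: 0.0248
grasp_force: 59.3
```

```bash
python3 look.py w9 vial_rack vial; python3 -c "
from h import *
s=bot.observe(); print(s['eef_pos'],s['width'])"
```

```text
vial_rack 0.97 [329. 158.] [0.587 0.316 0.025] rect [595.9 316.9] [118.6  62.3] 6.3 zmax 0.057
vial 0.92 [324. 260.] [0.618 0.316 0.142] rect [628.7 325.1] [47.2 26.5] 60.0 zmax 0.156
[0.62377001 0.31747929 0.30278952] 0.025217406076531064
```

View pics/w9.png

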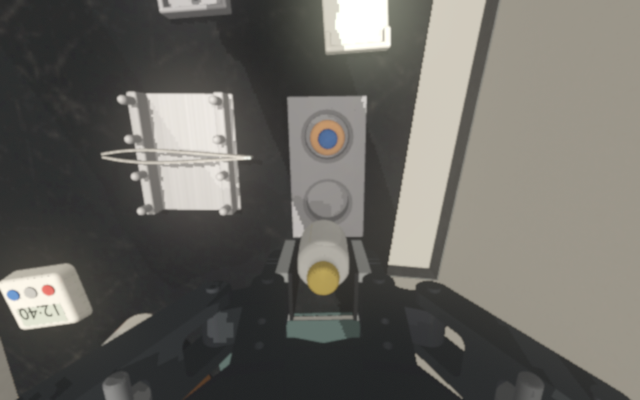

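The vial is upright in the grip, with its cap at (323,278). The forceps lie across both rails at (180,157), and the free well is at (327,200). I'll check the cap position against the well.

```bash
python3 - <<'E'
from h import *
c=bot.camera("wrist"); W=cloud(c); d=bot.trace("wrist","vial")[0]; p=W[d["mask"]]; p=p[~np.isnan(p[:,0])]
for lo,hi in((.148,.2),(.13,.145),(.11,.12)):
    q=p[(p[:,2]>lo)&(p[:,2]<hi)]; print(lo,len(q),q.min(0).round(4),q.max(0).round(4))
# well floor points near z=8mm and rim
m=(abs(W[:,:,2]-.008)<.004)&(abs(W[:,:,0]-.6235)<.025)&(abs(W[:,:,1]-.319)<.025)
q=W[m]; print("floor",len(q), q.min(0),q.max(0))
E
```

```text
0.148 892 [0.6164 0.3095 0.1483] [0.6308 0.3245 0.1568]
0.13 1508 [0.6099 0.3042 0.13  ] [0.6338 0.3303 0.145 ]
0.11 249 [0.6103 0.3041 0.11  ] [0.6214 0.3299 0.12  ]
floor 1159 [0.60819859 0.30172788 0.00573141] [0.6423175  0.33827662 0.01193454]
```

servo_tool:
  moves:
    - {"xyz": [-0.001, 0.0025, 0], "spin": 0, "claw": 0.018}
    - {"xyz": [-0.001, 0.0025, 0.03], "spin": 0, "claw": 0.018}
    - {"xyz": [-0.001, 0.0025, 0.06], "spin": 0, "claw": 0.018}
    - {"xyz": [-0.001, 0.0025, 0.08], "spin": 0, "claw": 0.018}
    - {"xyz": [-0.001, 0.0025, 0.092], "spin": 0, "claw": 0.018}
    - {"xyz": [-0.001, 0.0025, 0.097], "spin": 0, "claw": 0.018}
    - {"xyz": [-0.001, 0.0025, 0.097], "spin": 0, "claw": 0.018}
    - {"xyz": [-0.001, 0.0025, 0.097], "spin": 0, "claw": 0.018}

```text
time: 29.45
eef_pos: [0.625, 0.321, 0.2067]
eef_rot: [-0.156, 3.136, 0.002]
force: [0.3, -0.9, -0.8]
width: 0.0249
grasp_force: 59.4
```

servo_tool:
  moves:
    - {"xyz": [0, 0, 0], "spin": 0, "claw": 0.018}
    - {"xyz": [0, 0, 0], "spin": 0, "claw": 0.018}

```text
time: 29.65
eef_pos: [0.6247, 0.3208, 0.2063]
eef_rot: [-0.156, 3.137, 0.001]
force: [-0.5, 0.5, -0.7]
width: 0.0252
grasp_force: 59.4
```

servo_tool:
  moves:
    - {"xyz": [0, 0, 0.001], "spin": 0, "claw": 0.018}
    - {"xyz": [0, 0, 0.001], "spin": 0, "claw": 0.055}
    - {"xyz": [0, 0, 0.001], "spin": 0, "claw": 0.055}
    - {"xyz": [0, 0, 0.001], "spin": 0, "claw": 0.055}
    - {"xyz": [0, 0, 0.001], "spin": 0, "claw": 0.055}
    - {"xyz": [0, 0, 0.001], "spin": 0, "claw": 0.055}
    - {"xyz": [0, 0, -0.03], "spin": 0, "claw": 0.055}
    - {"xyz": [0, 0, -0.06], "spin": 0, "claw": 0.055}

```text
time: 30.45
eef_pos: [0.624, 0.3204, 0.265]
eef_rot: [0.156, -3.135, 0.002]
force: [0.0, 0.2, 1.1]
width: 0.0549
grasp_force: 0.0
```

servo_tool:
  moves:
    - {"xyz": [0, 0, -0.02], "spin": 0, "claw": 0.055}
    - {"xyz": [0, 0, -0.04], "spin": 0, "claw": 0.055}
    - {"xyz": [0, 0, -0.04], "spin": 0, "claw": 0.055}
    - {"xyz": [0, 0, -0.04], "spin": 0, "claw": 0.055}

```text
time: 30.85
eef_pos: [0.6244, 0.3206, 0.3054]
eef_rot: [-0.156, 3.137, 0.0]
force: [0.2, 0.1, -0.6]
width: 0.0546
grasp_force: 0.0
```

```bash
python3 look.py w10 vial; python3 - <<'E'
from h import *
import json
s=bot.observe(); M=R.from_rotvec(s["eef_rot"]).as_matrix(); a=float(np.degrees(np.arctan2(M[1,1],M[0,1]))); p=s["eef_pos"]; print(p,a)
json.dump(dict(p=[p[0],p[1],p[2]+.001],a=a),open("cmd.json","w"))
E
# cassette b
python3 plan.py 0.58 0.05 0.14 40 0.552 -0.235 0.08 -14.3 0.551 -0.235 0.004 k 0.551 -0.235 0.12 k 0.52 0.03 0.12 45 0.4660 0.3257 0.12 99.4 0.4660 0.3257 0.065 k
```

```text
vial 0.81 [323. 207.] [0.62  0.32  0.045] rect [626.3 318.8] [25.5 31.3] 54.2 zmax 0.058
[0.6239392  0.32041915 0.3037106 ] 95.68261700474682
xyz [0.07, -0.265, -0.008] spin 55.7 -> tcp [0.5805 0.0498 0.3127] ang 40.0
xyz [-0.2, -0.205, 0.06] spin 54.3 -> tcp [ 0.552  -0.2352  0.2527] ang -14.3
xyz [-0.0, -0.001, 0.076] spin 0.0 -> tcp [ 0.551  -0.2349  0.1767] ang -14.3
xyz [-0.0, 0.0, -0.116] spin 0.0 -> tcp [ 0.551  -0.2349  0.2927] ang -14.3
xyz [0.249, -0.096, -0.0] spin -59.3 -> tcp [0.5195 0.0301 0.2927] ang 45.0
xyz [0.247, 0.171, -0.0] spin -54.4 -> tcp [0.4659 0.3257 0.2927] ang 99.4
xyz [-0.0, 0.0, 0.055] spin 0.0 -> tcp [0.4659 0.3257 0.2377] ang 99.4
```

servo_tool:
  moves:
    - {"xyz": [0.07, -0.265, -0.008], "spin": 55.7, "claw": 0.042}
    - {"xyz": [0.07, -0.265, -0.008], "spin": 55.7, "claw": 0.042}
    - {"xyz": [0.07, -0.265, -0.008], "spin": 55.7, "claw": 0.042}
    - {"xyz": [0.07, -0.265, -0.008], "spin": 55.7, "claw": 0.042}
    - {"xyz": [0.07, -0.265, -0.008], "spin": 55.7, "claw": 0.042}
    - {"xyz": [0.07, -0.265, -0.008], "spin": 55.7, "claw": 0.042}
    - {"xyz": [0.07, -0.265, -0.008], "spin": 55.7, "claw": 0.042}
    - {"xyz": [0.07, -0.265, -0.008], "spin": 55.7, "claw": 0.042}

```text
time: 31.75
eef_pos: [0.5805, 0.0488, 0.3123]
eef_rot: [-1.331, -2.844, 0.002]
force: [-0.1, 0.6, -0.6]
width: 0.0419
grasp_force: 0.0
```

servo_tool:
  moves:
    - {"xyz": [-0.2, -0.205, 0.06], "spin": 54.3, "claw": 0.042}
    - {"xyz": [-0.2, -0.205, 0.06], "spin": 54.3, "claw": 0.042}
    - {"xyz": [-0.2, -0.205, 0.06], "spin": 54.3, "claw": 0.042}
    - {"xyz": [-0.2, -0.205, 0.06], "spin": 54.3, "claw": 0.042}
    - {"xyz": [-0.2, -0.205, 0.06], "spin": 54.3, "claw": 0.042}
    - {"xyz": [-0.2, -0.205, 0.06], "spin": 54.3, "claw": 0.042}
    - {"xyz": [-0.2, -0.205, 0.06], "spin": 54.3, "claw": 0.042}
    - {"xyz": [-0.2, -0.205, 0.06], "spin": 54.3, "claw": 0.042}

```text
time: 32.55
eef_pos: [0.5521, -0.2353, 0.2521]
eef_rot: [-2.479, -1.927, 0.003]
force: [0.6, 0.7, 0.1]
width: 0.042
grasp_force: 0.0
```

servo_tool:
  moves:
    - {"xyz": [0, 0, 0], "spin": 0, "claw": 0.042}

```text
time: 32.65
eef_pos: [0.5531, -0.2331, 0.2527]
eef_rot: [-2.475, -1.933, -0.0]
force: [-0.0, 0.6, 0.9]
width: 0.0422
grasp_force: 0.0
```

```bash
python3 look.py w11 cassette_b beaker
```

```text
beaker 0.94 [149. 264.] [ 0.424 -0.228  0.045] rect [ 460.7 -232.9] [ 57.1 100.7] 85.8 zmax 0.07
```

View pics/w11.png

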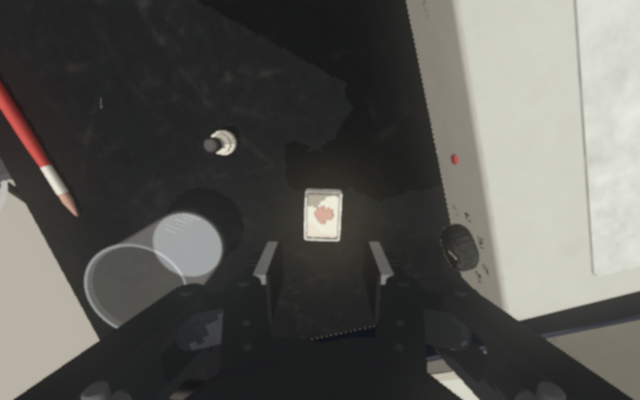

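The cassette is at (322,215), midway between the fingers. The beaker (155,265) is clear of them, and so is the machine's knob (460,247).

servo_tool:
  moves:
    - {"xyz": [0, -0.001, 0.02], "spin": 0, "claw": 0.042}
    - {"xyz": [0, -0.001, 0.045], "spin": 0, "claw": 0.042}
    - {"xyz": [0, -0.001, 0.065], "spin": 0, "claw": 0.042}
    - {"xyz": [0, -0.001, 0.074], "spin": 0, "claw": 0.042}
    - {"xyz": [0, -0.001, 0.076], "spin": 0, "claw": 0.042}
    - {"xyz": [0, -0.001, 0.076], "spin": 0, "claw": 0.042}
    - {"xyz": [0, -0.001, 0.076], "spin": 0, "claw": 0.042}

```text
time: 33.5
eef_pos: [0.5521, -0.2349, 0.1787]
eef_rot: [2.479, 1.927, 0.002]
force: [-0.2, -0.1, 0.2]
width: 0.0418
grasp_force: 0.0
```

servo_tool:
  moves:
    - {"xyz": [0, 0, 0], "spin": 0, "claw": 0.015}
    - {"xyz": [0, 0, 0], "spin": 0, "claw": 0.015}
    - {"xyz": [0, 0, 0], "spin": 0, "claw": 0.015}
    - {"xyz": [0, 0, 0], "spin": 0, "claw": 0.015}
    - {"xyz": [0, 0, 0], "spin": 0, "claw": 0.015}
    - {"xyz": [0, 0, 0], "spin": 0, "claw": 0.015}
    - {"xyz": [0, 0, 0], "spin": 0, "claw": 0.015}

```text
time: 34.2
eef_pos: [0.552, -0.235, 0.1789]
eef_rot: [2.48, 1.926, 0.002]
force: [-0.6, 0.5, 5.5]
width: 0.0213
grasp_force: 58.6
```

servo_tool:
  moves:
    - {"xyz": [0, 0, -0.04], "spin": 0, "claw": 0.015}
    - {"xyz": [0, 0, -0.08], "spin": 0, "claw": 0.015}
    - {"xyz": [0, 0, -0.116], "spin": 0, "claw": 0.015}
    - {"xyz": [0, 0, -0.116], "spin": 0, "claw": 0.015}
    - {"xyz": [0, 0, -0.116], "spin": 0, "claw": 0.015}

```text
time: 34.7
eef_pos: [0.5516, -0.2348, 0.2944]
eef_rot: [2.48, 1.927, 0.003]
force: [-0.2, 0.3, -0.4]
width: 0.0211
grasp_force: 58.9
```

servo_tool:
  moves:
    - {"xyz": [0.249, -0.096, 0], "spin": -59.3, "claw": 0.015}
    - {"xyz": [0.249, -0.096, 0], "spin": -59.3, "claw": 0.015}
    - {"xyz": [0.249, -0.096, 0], "spin": -59.3, "claw": 0.015}
    - {"xyz": [0.249, -0.096, 0], "spin": -59.3, "claw": 0.015}
    - {"xyz": [0.249, -0.096, 0], "spin": -59.3, "claw": 0.015}
    - {"xyz": [0.249, -0.096, 0], "spin": -59.3, "claw": 0.015}
    - {"xyz": [0.249, -0.096, 0], "spin": -59.3, "claw": 0.015}
    - {"xyz": [0.249, -0.096, 0], "spin": -59.3, "claw": 0.015}

```text
time: 35.5
eef_pos: [0.5192, 0.0312, 0.2918]
eef_rot: [-1.198, -2.901, 0.003]
force: [-0.8, -0.7, 0.0]
width: 0.0211
grasp_force: 58.9
```

servo_tool:
  moves:
    - {"xyz": [0.247, 0.171, 0], "spin": -54.4, "claw": 0.015}
    - {"xyz": [0.247, 0.171, 0], "spin": -54.4, "claw": 0.015}
    - {"xyz": [0.247, 0.171, 0], "spin": -54.4, "claw": 0.015}
    - {"xyz": [0.247, 0.171, 0], "spin": -54.4, "claw": 0.015}
    - {"xyz": [0.247, 0.171, 0], "spin": -54.4, "claw": 0.015}
    - {"xyz": [0.247, 0.171, 0], "spin": -54.4, "claw": 0.015}
    - {"xyz": [0.247, 0.171, 0], "spin": -54.4, "claw": 0.015}
    - {"xyz": [0.247, 0.171, 0], "spin": -54.4, "claw": 0.015}

```text
time: 36.3
eef_pos: [0.4658, 0.3266, 0.292]
eef_rot: [0.255, -3.129, 0.002]
force: [-0.1, -0.6, -1.0]
width: 0.0211
grasp_force: 58.9
```

servo_tool:
  moves:
    - {"xyz": [0, 0, 0.02], "spin": 0, "claw": 0.015}
    - {"xyz": [0, 0, 0.04], "spin": 0, "claw": 0.015}
    - {"xyz": [0, 0, 0.055], "spin": 0, "claw": 0.015}
    - {"xyz": [0, 0, 0.055], "spin": 0, "claw": 0.015}
    - {"xyz": [0, 0, 0.055], "spin": 0, "claw": 0.015}

```text
time: 36.8
eef_pos: [0.4669, 0.325, 0.2384]
eef_rot: [0.253, -3.131, 0.001]
force: [-0.7, 1.1, -0.5]
width: 0.0209
grasp_force: 58.9
```

```bash
python3 look.py w12 block_tray cassette_b; python3 -c "
from h import *
s=bot.observe(); print(s['eef_pos'],s['width'])"
```

```text
block_tray 0.84 [330. 163.] [0.427 0.321 0.005] rect [427.8 320.1] [114.9  52.1] 9.6 zmax 0.013
cassette_b 0.65 [324. 123.] [0.401 0.314 0.012] rect [401.3 314.3] [40.8 28.8] 9.8 zmax 0.014
cassette_b 0.62 [108. 309.] [0.564 0.159 0.015] rect [547.1 224.9] [ 84.6 171.4] 35.2 zmax 0.032
[0.4669614  0.32595022 0.23968356] 0.021383887566108956
```

View pics/w12.png

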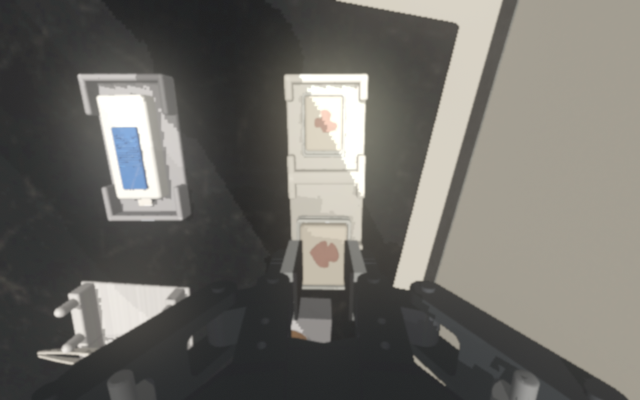

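The cassette is held at (323,255), over the far cell, and the first lies at (325,124). I'll lower by 55 mm.

servo_tool:
  moves:
    - {"xyz": [0, 0, 0.02], "spin": 0, "claw": 0.015}
    - {"xyz": [0, 0, 0.038], "spin": 0, "claw": 0.015}
    - {"xyz": [0, 0, 0.048], "spin": 0, "claw": 0.015}
    - {"xyz": [0, 0, 0.053], "spin": 0, "claw": 0.015}
    - {"xyz": [0, 0, 0.055], "spin": 0, "claw": 0.015}
    - {"xyz": [0, 0, 0.055], "spin": 0, "claw": 0.015}
    - {"xyz": [0, 0, 0.055], "spin": 0, "claw": 0.015}

```text
time: 37.65
eef_pos: [0.4667, 0.3261, 0.1843]
eef_rot: [-0.257, 3.13, 0.001]
force: [-0.6, 0.1, -0.2]
width: 0.0211
grasp_force: 58.9
```

servo_tool:
  moves:
    - {"xyz": [0, 0, 0], "spin": 0, "claw": 0.04}
    - {"xyz": [0, 0, 0], "spin": 0, "claw": 0.04}
    - {"xyz": [0, 0, 0], "spin": 0, "claw": 0.04}
    - {"xyz": [0, 0, 0], "spin": 0, "claw": 0.04}
    - {"xyz": [0, 0, -0.03], "spin": 0, "claw": 0.04}
    - {"xyz": [0, 0, -0.07], "spin": 0, "claw": 0.04}
    - {"xyz": [0, 0, -0.11], "spin": 0, "claw": 0.04}
    - {"xyz": [0, 0, -0.11], "spin": 0, "claw": 0.04}

```text
time: 38.45
eef_pos: [0.4683, 0.3272, 0.3]
eef_rot: [-0.256, 3.122, 0.01]
force: [0.3, 0.2, 1.1]
width: 0.0402
grasp_force: 0.0
```

servo_tool:
  moves:
    - {"xyz": [0.05, -0.05, -0.1], "spin": 0, "claw": 0.04}
    - {"xyz": [0.05, -0.1, -0.15], "spin": 0, "claw": 0.04}
    - {"xyz": [0.05, -0.1, -0.15], "spin": 0, "claw": 0.04}
    - {"xyz": [0.05, -0.1, -0.15], "spin": 0, "claw": 0.04}
    - {"xyz": [0.05, -0.1, -0.15], "spin": 0, "claw": 0.04}
    - {"xyz": [0.05, -0.1, -0.15], "spin": 0, "claw": 0.04}

```text
time: 39.05
eef_pos: [0.4334, 0.2187, 0.4439]
eef_rot: [-0.255, 3.13, 0.002]
force: [0.5, 1.7, -0.1]
width: 0.0402
grasp_force: 0.0
```

```bash
python3 look.py w13 block_tray cassette_b blade_dispenser forceps vial; python3 - <<'E'
from h import *
c=bot.camera("scene"); W=cloud(c); p=W[bot.trace("scene","beaker")[0]["mask"]]; p=p[~np.isnan(p[:,0])]; p=p[p[:,2]>.003]
print("beaker",cv2.minAreaRect((p[:,:2]*1000).astype(np.float32)),np.percentile(p[:,2],98))
E
```

```text
block_tray 0.7 [395. 183.] [0.434 0.322 0.006] rect [435.3 321.2] [129.4  52.3] 9.5 zmax 0.013
cassette_b 0.81 [396. 159.] [0.401 0.313 0.012] rect [401.8 313.4] [39.5 28.9] 9.2 zmax 0.014
cassette_b 0.7 [392. 209.] [0.464 0.324 0.012] rect [466.3 326.1] [39.7 29.9] 9.1 zmax 0.015
blade_dispenser 0.96 [305. 175.] [0.434 0.195 0.017] rect [439.3 194.6] [72.2 29.7] 9.7 zmax 0.02
vial 0.72 [365. 316.] [0.621 0.312 0.044] rect [543.8 285.9] [226.2  16.7] 19.8 zmax 0.309
beaker ((438.95086669921875, -232.39161682128906), (61.5601692199707, 57.148406982421875), 8.463983535766602) 0.06901473577413443
```

View pics/w13.png

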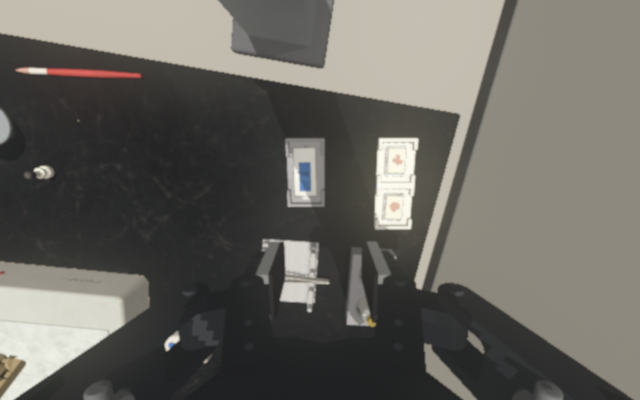

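The picture shows both cassettes in the tray at (397,159) and (394,208), and the dispenser in the cradle at (305,173). The forceps are on the rest at (305,280) and the vial's cap is in the rack at (370,322). The beaker has not moved, so I'm handing in.

```bash
python3 -c "
from workcell import bot
print(bot.hand_in())"
```

```text
the job is handed in; nothing more can be done
None
```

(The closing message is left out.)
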